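# Line up a castle nut with its cotter hole

### The arm

A 6-joint arm with a two-finger parallel gripper is mounted at the origin on a cart in front of the work surface, level with it; the furniture and walls round the work are solid. World frame = base frame: x ahead of the robot, y to its left, z up, the work surface at z = 0. Lengths are in m, angles in rad, forces in N, time in s.
With the tool pointing down it reaches from about 0.325 to 0.9 m from the base axis. Payload 6.1 kg.
Tool frame: the origin (TCP) lies at the very end of the fingers, on their centre line; the grasp point (between the pads) lies behind it (hold_point_z is the z of the grasp point in the tool frame, in m); z points along the fingers, x is the direction in which the jaws open and shut, and the axes are right-handed (so a half turn about z gives the same grasp; the last joint's range is limited). The gripper opens to 85 mm and grips with 20 to 120 N. Pads are 22 mm wide; open, the fingers measure 114 mm over their backs; the gripper's body (76 mm by 85 mm) begins 54 mm behind the grasp point. The pads swing forward as they close: fully open they stand 13 mm farther back than shut.
Start: joints at [1.216, 0.22, 1.526, -0, 1.395, -0.126], TCP at [0.142, 0.609, 0.231] pointing down, gripper open.
Joint ranges: [-2.98, 2.98], [-0.91, 2.08], [0.09, 2.57], [-1.24, 4.39], [0.2, 2.65], [-2.68, 2.68]. Speed limits (rad/s): [2.57, 2.57, 3.01, 3.14, 3.14, 3.14].

### API

Orientations are given as a unit quaternion [w, x, y, z].
In Python, from plant import * gives the robot as it stands.
- The arm moves only by the tool apply_moves, never from a script. Its argument "motion" is one flat list of numbers, 7 for each row, row after row: the turn, a rotation vector about the tool's x, y, z in rad, then the shift along the tool's x, y, z in m, then the closure, from -1 (fully open) to 1 (shut). In form: [ax, ay, az, tx, ty, tz, gripper, ax, ay, az, tx, ty, tz, gripper, ...]. A call has 1 to 8 rows; each row is the pose to reach, as a shift and turn from the pose measured when the call began, along the tool's axes at that moment; what a row does not reach only later rows make up. A row lasts 1/8 s, in which the tool goes at most 62.5 mm and 10.7 degrees, less where a joint would pass 70% of its speed; a pose out of reach is approached as far as the arm can. A call with a gripper value outside its range is refused whole. The fingers move at their own pace and stop on an object; the grip force is fixed at half the most. Time passes only in rows, so rows that repeat a pose let the fingers close. It gives the time, the measured TCP pose, the force and the opening at its end, in the units of the state.
- get_state(): the state, without advancing time (a new reading comes with each control period).
- grab_frame(name): name is "scene" or "top" or "wrist"; returns (picture, depth): 400x640x3 uint8, red, green, blue; 400x640 float32, m along the optical axis (not along the pixel's ray), 0 where there is no reading.
- get_calibration(name): a dict with "K" (3x3 intrinsics, pixels), "position" and "attitude" of the camera in the world. Camera axes: x right, y up, looking along -z (the intrinsics and any distortion apply to the point x, -y, -z); pixel columns grow to the right and rows downward; lengths in m; the calibration is good to about 2 mm. A picture is of the moment at which its call begins: read the wrist's pose just before it. get_calibration takes no time and is no camera call; for the wrist camera it gives the pose at the moment of the call.
- hand_in(): hands the job in, once; it reports no verdict.
The state is a dict: "time": time; "q": joint angles; "joint_vel": joint speeds; "tau": joint torques, N m; "ee_pos": TCP position; "tcp_rot": TCP orientation; "ft_force": force on the tool from outside, world axes, zero at the start; "wrist_torque": the same for the moment, N m; "gripper_width": finger opening in m.
Only numpy, scipy, OpenCV 4.12 (cv2) and the standard library are available. Lean on these libraries where they do the work, as an engineer would, in place of code of your own. Each camera call takes 0.05 s, during which the arm holds its last target. There are 200 camera calls.

### The job

Of the two wheel hubs on the bench, one already has its split pin fitted: leave that one alone. On the hub without a split pin, tighten the castle nut clockwise (seen from above) until the first slot that comes round lines up with the cotter hole, whose direction is shown by the yellow line across the end of the stud. Do not run well past it, and let go of the nut.

Things in the scene. Friction and masses are not known exactly. Their poses are not given: they have to be found in the camera images.
- hub: Hub to work on, fixed to the bench, no split pin: grey flange 84 mm across, 10 mm thick; tapering boss; dark washer 50 mm across, top at 49 mm; bright castle nut; dark stud 24 mm across, top at 88 mm. Origin: centre of its underside, on the bench, z up along the stud. x axis: direction of the cotter hole (level, at 78 mm height) and of the yellow line on the stud's end.
- nut_grip (a point): Centre of the nut's hexagon, 61 mm above the bench; turns with the nut. Hexagon 44 mm across flats, 51 over corners, flats 25 mm wide, from 50 to 72 mm above the bench; on it a crown 42 mm across up to 84 mm with six 7 mm slots, one over the middle of each flat. x axis: along a slot, square to a flat.
- castle_nut (a joint): Angle of the nut in rad, growing clockwise seen from above (tightening). 0: slots line up with the cotter hole, as wanted. Starts between -0.85 and -0.40; slots come every 1.05, so the first to line up when tightening is at 0. A steady drag of about 0.3 N m holds the nut where it is left: no spring-back, no rise or fall.
- pinned_hub: The other hub, fixed to the bench, same shape and size, already done: a brass-coloured split pin passes through its nut and stud (eye out to 40 mm from the axis on one side, bent legs on the other, up to 92 mm above the bench). Origin: centre of its underside; x axis along its pin. The lathe left of both hubs (y above 0.12 m) stands up to 270 mm tall: cross it higher.

How it is judged:
By the outcome, as a careful person would: the job done as asked, in the order asked, and still so for the second after the job is handed in, with the robot touching nothing.
It also fails if it takes over 32 s, if anything falls off the work surface, if the arm or the gripper's body presses on something with over 40 N, if the wrist force passes 120 N, or if a joint passes its speed limit or range.

## Working session

There is one attempt and no reset: what is moved stays moved. The work goes in short steps, Python scripts to look and compute and a tool call to move; the robot and the scene stay as the last step left them, time stands still between calls to the robot, and variables do not carry over. Pictures are saved under pics/ and viewed, about 8 in all and at most 12, crops included, and the job is handed in when it is done.

Besides the shell and the picture viewer there is one more tool, called as name(argument=value, ...), one argument or row to a line, values as JSON. apply_moves: Moves the arm, as the interface text tells. Its arguments: {"type":"object","properties":{"motion":{"type":"array","items":{"type":"number"}}},"required":["motion"]}

```bash
mkdir -p pics; ls; cat > h.py <<'E'
from plant import *
import numpy as np, cv2
from scipy.spatial.transform import Rotation as R
def rot(q): return R.from_quat([q[1],q[2],q[3],q[0]])
def cam(name):
    c=get_calibration(name); a=np.array(c['attitude'],float)
    M=a if a.shape==(3,3) else rot(a).as_matrix()
    return c,np.array(c['K']),np.array(c['position']),M
def cloud(name):
    c,K,p,M=cam(name); im,d=grab_frame(name)
    v,u=np.mgrid[0:400,0:640]
    P=np.stack([(u-K[0,2])/K[0,0]*d,-(v-K[1,2])/K[1,1]*d,-d],-1)@M.T+p
    P[d==0]=np.nan
    return im,d,P
def proj(name,X):
    c,K,p,M=cam(name); x=(np.atleast_2d(X)-p)@M; x=x*[1,-1,-1]; x=x@K.T
    return x[:,:2]/x[:,2:]
E
python3 - <<'E'
from h import *
s=get_state(); print(s)
for n in ["top","scene"]:
    print(n,get_calibration(n))
    im,d,P=cloud(n); cv2.imwrite(f'pics/{n}.png',im[...,::-1]); np.save(f'{n}.npy',P); np.save(n+'i.npy',im)
    m=(P[...,2]>.075)&(P[...,2]<.1)&(P[...,1]<.12)
    k,l,st,ce=cv2.connectedComponentsWithStats(m.astype('uint8'))
    for i in range(1,k):
        if st[i,4]>30: print(i,st[i],ce[i],np.nanmedian(P[l==i],0))
E
```

```text
pics
{'time': 0.0, 'q': array([ 1.21589352e+00,  2.21238187e-01,  1.52760193e+00,  1.07776207e-05,
        1.39468145e+00, -1.26120958e-01]), 'joint_vel': array([ 0.00043207, -0.0006047 ,  0.00088271, -0.00046638, -0.00045288,
       -0.00027492]), 'tau': array([ 8.03009843e-04, -4.96880078e+01, -3.89410293e+01, -2.44717953e-06,
        1.04756554e-02,  1.91324767e-05]), 'ee_pos': array([0.14154932, 0.60814967, 0.23019662]), 'tcp_rot': array([ 4.95360496e-04,  7.83196013e-01,  6.21774135e-01, -8.27537668e-04]), 'ft_force': array([ 1.76958093,  0.16964363, -0.24261376]), 'wrist_torque': array([ 0.04496255, -0.00860434,  0.0319564 ]), 'gripper_width': 0.08568917370573048}
top {'K': array([[383.60106577,   0.        , 315.7503783 ],
       [  0.        , 383.60106577, 195.22272687],
       [  0.        ,   0.        ,   1.        ]]), 'position': array([ 0.45647622, -0.08507972,  0.9230069 ]), 'attitude': array([-0.70476307, -0.03141136,  0.01047638,  0.70866959])}
2 [265 178  23  23 252] [275.82142857 187.40873016] [0.5245711  0.02663833 0.08549123]
3 [352 198  19  19 216] [360.8287037
[... 192 characters left out ...]
0.        ,   1.        ]]), 'position': array([ 0.0212263 , -0.65183919,  0.4445328 ]), 'attitude': array([ 0.80136515,  0.49092002, -0.17613777, -0.29289403])}
1 [ 427  100  213   68 2378] [539.22119428 133.78301093] [ 1.04007871 -0.19786893  0.08761493]
2 [409 113  21   8  66] [419.60606061 115.93939394] [0.97250937 0.08930837 0.07574888]
3 [277 162  33  13 252] [296.09920635 167.5952381 ] [0.5192386  0.01774184 0.0828264 ]
4 [434 168   4  13  38] [435.89473684 174.63157895] [ 0.69129577 -0.17830957  0.0849673 ]
5 [332 202  25  17 330] [344.08484848 209.83939394] [ 0.47438127 -0.16519439  0.08342536]
6 [  0 254  38  52 777] [ 18.34105534 283.25997426] [ 0.03858216 -0.05347056  0.08706705]
```

```bash
python3 - <<'E'
from h import *
im=np.load('topi.npy')
c=lambda a,s:cv2.resize(a,None,fx=s,fy=s,interpolation=cv2.INTER_CUBIC)
a=c(im,1.25)[:, :800]; 
b=np.hstack([c(im[157:217,245:305],6),c(im[177:237,330:390],6)])
s=np.load('scenei.npy'); d=c(s[140:240,250:400],2.4)
d=np.hstack([d,np.zeros((240,360,3),'uint8')])
cv2.imwrite('pics/a.png',np.vstack([b,d])[...,::-1]); 
cv2.imwrite('pics/b.png',np.vstack([im])[...,::-1])
E
```

```text
(no output)
```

View pics/a.png

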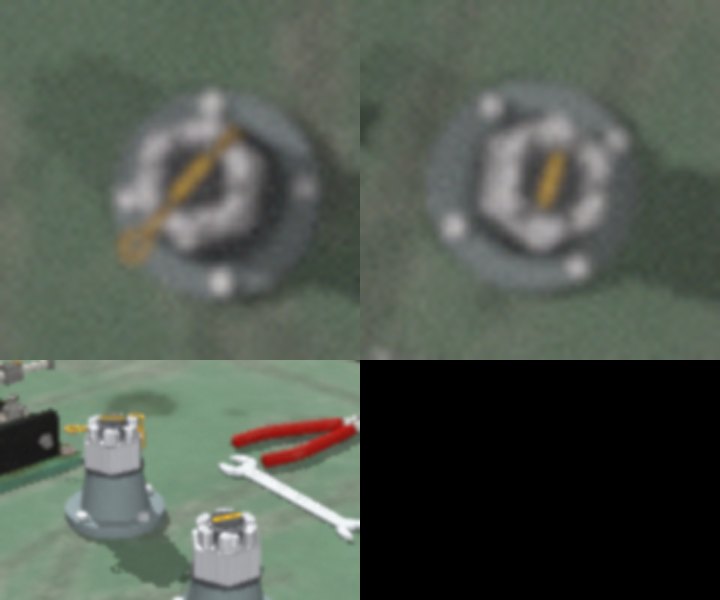

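View pics/scene.png

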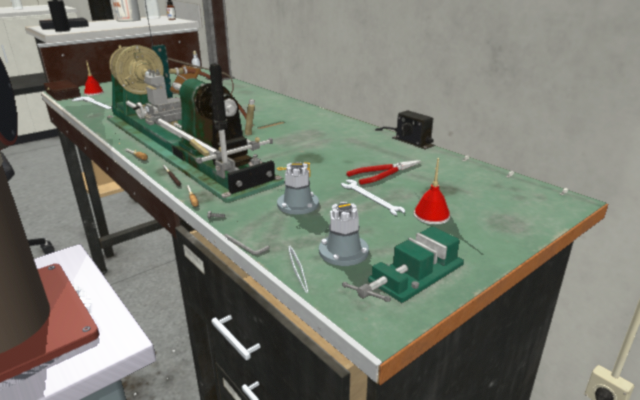

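The right-hand hub in the top view (about column 361, row 207) has a bare yellow line, so it's the one to work on. The left one carries the brass pin. The wanted hub is at about (0.48, -0.16). I'll lift first, then cross above the lathe.

apply_moves(
  motion=[0, 0, 0, 0, 0, -0.06, -1, 0, 0, 0, 0, 0, -0.12, -1, 0, 0, 0, -0.039, 0.045, -0.12, -1, 0, 0, 0, -0.079, 0.09, -0.12, -1, 0, 0, 0, -0.118, 0.136, -0.12, -1, 0, 0, 0, -0.158, 0.181, -0.12, -1, 0, 0, 0, -0.197, 0.226, -0.12, -1, 0, 0, 0, -0.236, 0.271, -0.12, -1],
)

```text
time: 1.1
ee_pos: [0.3526, 0.3153, 0.3504]
tcp_rot: [0.0, 0.783, 0.622, -0.001]
ft_force: [0.2, 0.2, -0.1]
gripper_width: 0.0855
```

```bash
python3 - <<'E'
import plant; print([n for n in dir(plant) if n[0]!='_'], getattr(plant,'hold_point_z',None))
from h import *
P=np.load('top.npy').reshape(-1,3)
d=np.hypot(P[:,0]-.478,P[:,1]+.160)
for r in np.arange(.05,.15,.01):
    m=(d>r)&(d<r+.01); print(round(r,2),np.nanmax(P[m,2]).round(3))
s=get_state(); print(s['time'],s['ee_pos'],rot(s['tcp_rot']).as_matrix().T @ (np.array([.46,-.16,.33])-s['ee_pos']))
E
```

```text
['MotionError', 'get_calibration', 'get_state', 'grab_frame', 'hand_in', 'hold_point_z'] -0.0187
0.05 0.006
0.06 0.005
0.07 0.011
0.08 0.019
0.09 0.054
0.1 0.055
0.11 0.056
0.12 0.057
0.13 0.057
0.14 0.056
1.1 [0.35263962 0.31532516 0.35035668] [-0.43861011  0.21225115  0.02110168]
```

apply_moves(
  motion=[0, 0, 0, -0.055, 0.027, 0, -1, 0, 0, 0, -0.11, 0.053, 0, -1, 0, 0, 0, -0.165, 0.08, 0, -1, 0, 0, 0, -0.22, 0.106, 0, -1, 0, 0, 0, -0.274, 0.133, 0, -1, 0, 0, 0, -0.329, 0.159, 0.02, -1, 0, 0, 0, -0.384, 0.186, 0.05, -1, 0, 0, 0, -0.438, 0.212, 0.09, -1],
)

```text
time: 2.1
ee_pos: [0.4571, -0.148, 0.2698]
tcp_rot: [0.001, 0.783, 0.622, -0.0]
ft_force: [1.0, 0.4, 0.0]
gripper_width: 0.0855
```

```bash
python3 - <<'E'
from h import *
s=get_state(); print(s['time'],s['ee_pos'],s['q'])
c,K,p,M=cam('wrist'); print(p,M[:,2])
print(proj('wrist',[.478,-.16,.088]))
im,d,P=cloud('wrist'); cv2.imwrite('pics/w1.png',im[...,::-1]); np.save('w1.npy',P)
E
```

```text
2.1 [ 0.45708031 -0.14799444  0.26980048] [-4.76236577e-01 -1.58216999e-01  1.84207902e+00 -1.75974319e-03
  1.45585734e+00 -1.81748745e+00]
[ 0.37440504 -0.12890097  0.41250873] [-0.32189179  0.0770042   0.94363978]
[[313.82507463 191.81344734]]
```

View pics/w1.png

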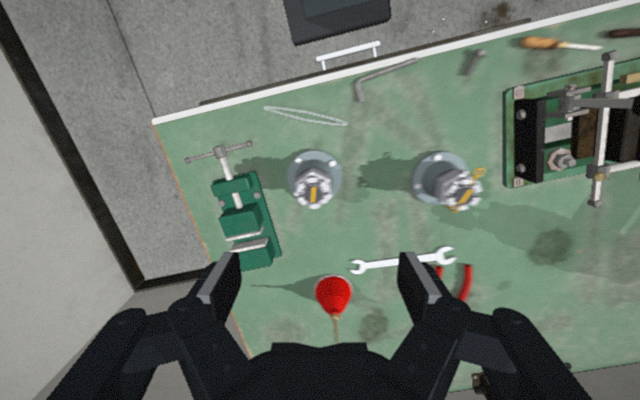

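The wanted nut shows near (314, 190), just where it projects. The pinned one is at (455, 185). Next, a close look.

apply_moves(
  motion=[0, 0, 0, -0.005, 0.016, 0.055, -1, 0, 0, 0, -0.01, 0.031, 0.11, -1, 0, 0, 0, -0.01, 0.031, 0.11, -1, 0, 0, 0, -0.01, 0.031, 0.11, -1],
)

```text
time: 2.65
ee_pos: [0.4829, -0.1694, 0.1552]
tcp_rot: [-0.001, 0.784, 0.621, -0.003]
ft_force: [-0.2, -0.3, 0.4]
gripper_width: 0.0853
```

```bash
cat > top.py <<'E'
# rectify the wrist view to a plane z, 0.25 mm/px, x up / y left, centred on C
from h import *
C=np.array([.478,-.160])
def rect(im,z,C=C,h=.045,s=.00025):
    n=int(2*h/s); i=np.arange(n)
    X=C[0]+h-i*s; Y=C[1]+h-i*s
    yy,xx=np.meshgrid(Y,X); G=np.stack([xx,yy,np.full_like(xx,z)],-1).reshape(-1,3)
    uv=proj('wrist',G).reshape(n,n,2).astype('float32')
    return cv2.remap(im,uv[...,0],uv[...,1],cv2.INTER_CUBIC)
E
python3 - <<'E'
from top import *
print(get_state()['ee_pos'])
im,d,P=cloud('wrist'); np.save('w2i.npy',im);np.save('w2.npy',P)
cv2.imwrite('pics/w2.png',np.hstack([rect(im,.088),rect(im,.084)])[...,::-1])
z=P[...,2]; near=np.hypot(P[...,0]-C[0],P[...,1]-C[1])<.035
for lo,hi in((.086,.091),(.082,.0855),(.0865,.0895)):
    m=near&(z>lo)&(z<hi); q=P[m]; print(m.sum(),q.mean(0),q.min(0),q.max(0))
print(np.histogram(z[near&(z>.04)],30))
E
```

```text
[ 0.48292798 -0.16935168  0.15517059]
625 [ 0.48005094 -0.15976412  0.08815614] [ 0.4596059  -0.17460546  0.08602004] [ 0.49735019 -0.14795339  0.09037306]
646 [ 0.47963564 -0.15955535  0.0841343 ] [ 0.45985834 -0.17984207  0.08210611] [ 0.50154224 -0.13961172  0.08548561]
584 [ 0.48016771 -0.15983326  0.08817425] [ 0.46880056 -0.17145213  0.08650218] [ 0.49249631 -0.14840626  0.08946959]
(array([  18,  186,   89,   96,  691,  240, 1269,    4,    0,    0,    0,
          0,    0,    0,    0,    0,    0,    1,   74,  105,  109,  128,
        147,   58,   68,  218, 1437, 4297, 4559, 2619]), array([0.04002494, 0.04716172, 0.05429851, 0.0614353 , 0.06857209,
       0.07570887, 0.08284566, 0.08998245, 0.09711924, 0.10425602,
       0.11139281, 0.1185296 , 0.12566638, 0.13280317, 0.13993996,
       0.14707675, 0.15421353, 0.16135032, 0.16848711, 0.1756239 ,
       0.18276068, 0.18989747, 0.19703426, 0.20417104, 0.21130783,
       0.21844462, 0.22558141, 0.23271819, 0.23985498, 0.24699177,
       0.25412856]))
```

View pics/w2.png

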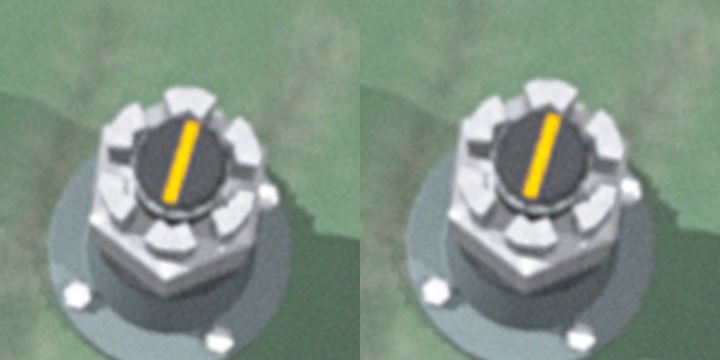

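```bash
cat >> top.py <<'E'
def measure(im,C0=(.4805,-.160)):
    # yellow line (z=.088): centre and direction; crown blocks (z=.084): six-fold phase of brightness
    h,s=.045,.00025
    a=rect(im,.088).astype(int); m=(a[...,0]-a[...,2]>90)
    r,c=np.nonzero(m); X=np.stack([C[0]+h-r*s,C[1]+h-c*s],-1)
    k=np.hypot(*(X-C0).T)<.014; X=X[k]; cen=X.mean(0); w,v=np.linalg.eigh(np.cov((X-cen).T)); v=v[:,1]*np.sign(v[0,1])
    ye=np.degrees(np.arctan2(v[1],v[0]))
    g=cv2.cvtColor(rect(im,.084),cv2.COLOR_RGB2GRAY).astype(float)
    t=np.radians(np.arange(0,360,.5)); out=[]
    for cc in (cen,np.array(C0)):
        f=np.zeros(len(t))
        for R_ in np.arange(.0145,.0205,.0005):
            x=cc[0]+R_*np.cos(t); y=cc[1]+R_*np.sin(t)
            f+=cv2.remap(g,((C[1]+h-y)/s).astype('float32')[None],((C[0]+h-x)/s).astype('float32')[None],1)[0]
        F=(f*np.exp(-6j*t)).sum(); out.append((-np.degrees(np.angle(F))/6+30)%60)
    return len(X),cen,ye,out
E
python3 - <<'E'
from top import *
im=np.load('w2i.npy')
n,cen,ye,sl=measure(im); print(n,cen,ye,sl,[(a-ye)%60 for a in sl])
s=get_state(); Rm=rot(s['tcp_rot']).as_matrix(); print(np.degrees(np.arctan2(Rm[1,0],Rm[0,0])),Rm.round(3))
c=(cen+[.480,-.160])/2
print(Rm.T@(np.r_[c,.048]-s['ee_pos']), s['q'])
E
```

```text
1254 [ 0.48260985 -0.16015251] -17.36879468896152 [np.float64(21.83325682853671), np.float64(21.836292428856765)] [np.float64(39.202051517498234), np.float64(39.20508711781828)]
76.72350391261195 [[ 0.23   0.973 -0.003]
 [ 0.973 -0.23  -0.004]
 [-0.005 -0.002 -1.   ]]
[ 0.0093148  -0.00427194  0.10830356] [-0.48771317  0.02040262  1.89105421 -0.00575426  1.23109898 -1.82486522]
```

apply_moves(
  motion=[0, 0, -0.089, 0.009, -0.004, 0, -1, 0, 0, -0.089, 0.009, -0.004, 0.04, -1, 0, 0, -0.089, 0.009, -0.004, 0.08, -1, 0, 0, -0.089, 0.009, -0.004, 0.1, -1, 0, 0, -0.089, 0.009, -0.004, 0.1, -1, 0, 0, -0.089, 0.009, -0.004, 0.1, -1],
)

```text
time: 3.45
ee_pos: [0.4834, -0.1612, 0.0591]
tcp_rot: [0.003, 0.756, 0.655, -0.002]
ft_force: [0.1, 0.2, 0.3]
gripper_width: 0.0853
```

```bash
python3 - <<'E'
from h import *
s=get_state(); Rm=rot(s['tcp_rot']).as_matrix(); print(s['time'],np.degrees(np.arctan2(Rm[1,0],Rm[0,0])),s['ee_pos'],s['ft_force'],Rm[:,2])
print(Rm.T@(np.r_[.481,-.160,.048]-s['ee_pos']))
im,d=grab_frame('wrist'); cv2.imwrite('pics/w3.png',im[...,::-1])
E
```

```text
3.45 81.8413147550377 [ 0.48339794 -0.16117245  0.0590877 ] [0.11876921 0.24714277 0.33258609] [ 6.79985778e-04 -6.48262757e-03 -9.99978756e-01]
[ 0.00089034 -0.00255771  0.01107823]
```

View pics/w3.png

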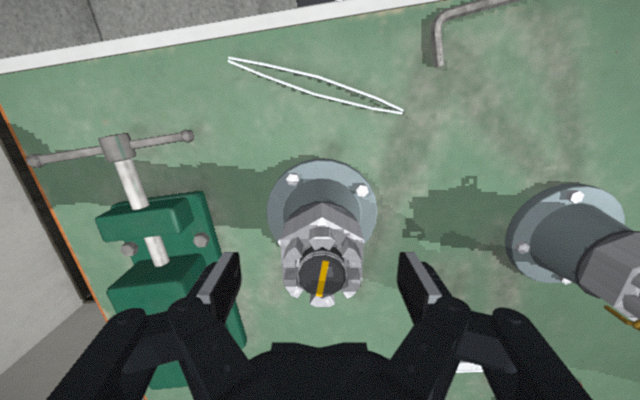

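Fingers straddle the nut (centre near (322, 270)) and the slots line up with the jaw direction. Lower and grip.

apply_moves(
  motion=[0, 0, 0, 0.001, -0.002, 0.011, -1, 0, 0, 0, 0.001, -0.002, 0.011, -1, 0, 0, 0, 0.001, -0.002, 0.011, 1, 0, 0, 0, 0.001, -0.002, 0.011, 1, 0, 0, 0, 0.001, -0.002, 0.011, 1, 0, 0, 0, 0.001, -0.002, 0.011, 1, 0, 0, 0, 0.001, -0.002, 0.011, 1, 0, 0, 0, 0.001, -0.002, 0.011, 1],
)

```text
time: 4.5
ee_pos: [0.4817, -0.1594, 0.0484]
tcp_rot: [0.002, 0.756, 0.655, -0.001]
ft_force: [-2.1, 3.8, 4.9]
gripper_width: 0.043
```

```bash
python3 - <<'E'
from top import *
s=get_state(); Rm=rot(s['tcp_rot']).as_matrix(); print(s['time'],np.degrees(np.arctan2(Rm[1,0],Rm[0,0])),s['ee_pos'],s['ft_force'],s['wrist_torque'],s['gripper_width'])
im,d=grab_frame('wrist'); cv2.imwrite('pics/w4.png',np.hstack([im[150:350,220:420],np.zeros((200,10,3),'uint8'),cv2.resize(rect(im,.084),(200,200))])[...,::-1])
print(measure(im))
E
```

```text
4.5 81.83882892194644 [ 0.4817307  -0.15935205  0.04844037] [-2.13538325  3.80772783  4.93631084] [0.84519723 0.16852147 0.11793959] 0.042965808955588596
(998, array([ 0.48092936, -0.15957064]), np.float64(-17.41495722837826), [np.float64(22.591185047926107), np.float64(22.17840313174246)])
```

View pics/w4.png

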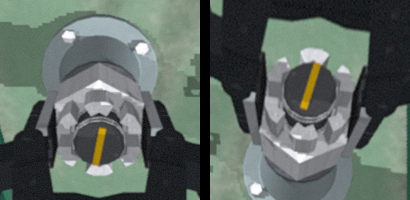

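The grip is firm (43 mm). Now turn it 0.68 rad clockwise.

apply_moves(
  motion=[0, 0, 0.1, 0, 0, 0, 1, 0, 0, 0.2, 0, 0, 0, 1, 0, 0, 0.3, 0, 0, 0, 1, 0, 0, 0.4, 0, 0, 0, 1, 0, 0, 0.5, 0, 0, 0, 1, 0, 0, 0.6, 0, 0, 0, 1, 0, 0, 0.67, 0, 0, 0, 1, 0, 0, 0.67, 0, 0, 0, 1],
)

```text
time: 5.55
ee_pos: [0.4813, -0.16, 0.0484]
tcp_rot: [0.003, 0.929, 0.37, -0.001]
ft_force: [-2.0, -3.2, 1.2]
gripper_width: 0.043
```

```bash
python3 - <<'E'
from top import *
s=get_state(); Rm=rot(s['tcp_rot']).as_matrix(); print(s['time'],np.degrees(np.arctan2(Rm[1,0],Rm[0,0])),s['ee_pos'],s['ft_force'],s['wrist_torque'],s['gripper_width'])
im,d=grab_frame('wrist'); cv2.imwrite('pics/w5.png',np.hstack([rect(im,.088),rect(im,.084)])[...,::-1])
n,c,y,o=measure(im);print(n,c,y,o,[(a-y+30)%60-30 for a in o])
E
```

```text
5.55 43.45772441121202 [ 0.48131196 -0.15996379  0.04840034] [-1.95677817 -3.22217977  1.20576757] [-0.53997762  0.60450153 -0.29140598] 0.042972178719219906
1077 [ 0.48070056 -0.15982289] -17.454074392609122 [np.float64(43.353497395510956), np.float64(42.94896437675475)] [np.float64(0.8075717881200717), np.float64(0.4030387693638744)]
```

View pics/w5.png

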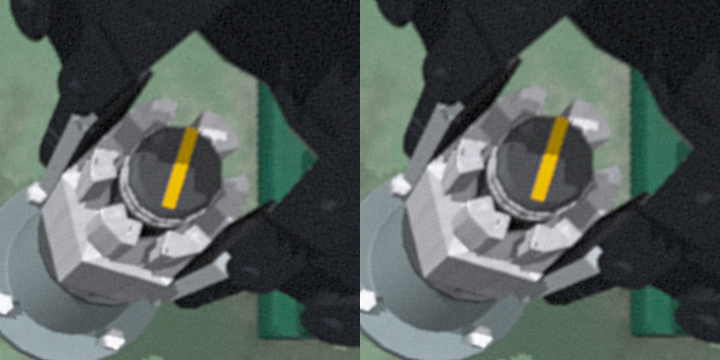

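The slots line up with the line to within about 0.8°. I'll add a small final turn, then release and lift.

apply_moves(
  motion=[0, 0, 0.013, 0, 0, 0, 1, 0, 0, 0.013, 0, 0, 0, 1, 0, 0, 0.013, 0, 0, 0, 1, 0, 0, 0.013, 0, 0, 0, -1, 0, 0, 0.013, 0, 0, 0, -1, 0, 0, 0.013, 0, 0, 0, -1, 0, 0, 0.013, 0, 0, 0, -1, 0, 0, 0.013, 0, 0, 0, -1],
)

```text
time: 6.6
ee_pos: [0.4814, -0.16, 0.0485]
tcp_rot: [0.003, 0.931, 0.364, -0.001]
ft_force: [0.1, -0.3, -0.1]
gripper_width: 0.0854
```

apply_moves(
  motion=[0, 0, 0, 0, 0, 0, -1, 0, 0, 0, 0, 0, 0, -1, 0, 0, 0, 0, 0, -0.03, -1, 0, 0, 0, 0, 0, -0.07, -1, 0, 0, 0, 0, 0, -0.11, -1, 0, 0, 0, 0, 0, -0.11, -1, 0, 0, 0, 0, 0, -0.11, -1],
)

```text
time: 7.48
ee_pos: [0.4811, -0.1591, 0.158]
tcp_rot: [0.003, 0.931, 0.365, -0.001]
ft_force: [-0.6, 0.2, -1.2]
gripper_width: 0.0861
```

```bash
python3 - <<'E'
from top import *
s=get_state(); print(s['time'],s['ee_pos'],s['ft_force'],s['gripper_width'])
im,d=grab_frame('wrist'); cv2.imwrite('pics/w6.png',np.hstack([rect(im,.088),rect(im,.084)])[...,::-1])
n,c,y,o=measure(im);print(n,c,y,o,[(a-y+30)%60-30 for a in o])
E
```

```text
7.475 [ 0.4810993  -0.15911326  0.15801513] [-0.60772571  0.23398881 -1.20317159] 0.08610469386206918
1239 [ 0.48029802 -0.15933232] -17.602067569507895 [np.float64(42.47688660021931), np.float64(41.88731007179057)] [np.float64(0.07895416972721137), np.float64(-0.5106223587015393)]
```

View pics/w6.png

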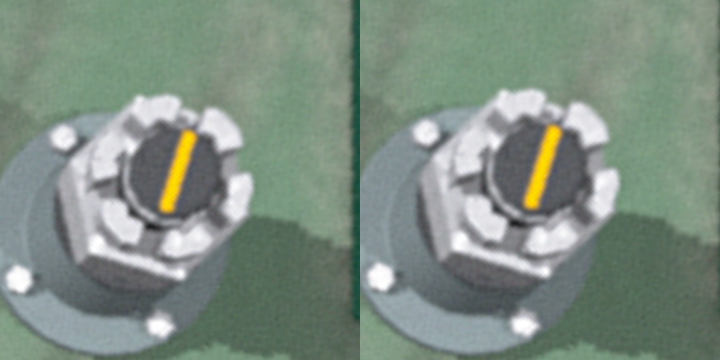

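The yellow line (about (188, 133) to (166, 210)) points straight into the slots at both ends, and the fingers are clear.

```bash
python3 -c "
from plant import *
print(hand_in())"
```

```text
the job is handed in; nothing more can be done
None
```

I tightened the castle nut on the hub without a split pin clockwise by about 39° (0.69 rad), in one grasp. That brought the first slot round into line with the yellow mark. I then opened the gripper, lifted about 11 cm clear and handed the job in at about 7.5 s. The pinned hub was not touched.

- **Alignment:** the last look after letting go put the slot within about 0.1° of the yellow line. A second estimate, using a slightly different stud centre, gave −0.5°, meaning about 0.5° past. The two disagree by only that 0.6°, and by eye the line runs into the slots at both ends.
- **Forces:** readings at the end of each move stayed below about 7 N, and the gripper was fully open at the end.
- **Failed checks:** none.

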